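# Close the carton and weigh it down

### The arm

A 6-joint arm with a two-finger parallel gripper is mounted at the origin on the work surface. World frame = base frame: x ahead of the robot, y to its left, z up, the work surface at z = 0. Lengths are in m, angles in rad, forces in N, time in s.
With the tool pointing down it reaches from about 0.35 to 0.975 m from the base axis. Payload 4.9 kg.
Tool frame: the origin (TCP) lies at the very end of the fingers, on their centre line; the grasp point (between the pads) lies 19 mm behind it; z points along the fingers, y is the line along which they close (so a half turn about z gives the same grasp; the last joint's range is limited). The gripper opens to 85 mm and grips with 20 to 120 N. Pads are 22 mm wide; open, the fingers measure 114 mm over their backs; the gripper's body (76 mm by 85 mm) begins 54 mm behind the grasp point. The pads swing forward as they close: fully open they stand 13 mm farther back than shut.
Start: joints at [-0.119, 0.053, 1.613, -0, 1.476, -0.119], TCP at [0.625, 0, 0.192] pointing down, gripper open.
Joint ranges: [-3.01, 3.01], [-1.01, 2.22], [0.06, 2.58], [-1.02, 4.17], [0.09, 2.62], [-3.14, 3.14]. Speed limits (rad/s): [2.57, 2.57, 3.14, 3.14, 3.14, 3.14].

### API

Orientations are given as a unit quaternion [w, x, y, z].
In Python, from plant import manip gives the robot as it stands.
- The arm moves only by the shell command python3 -m pendant 'ROWS'. ROWS is JSON, a list of rows, each a list of 3 entries, a list of its own where there are three numbers: the opening, from 0 (shut) to 1 (fully open), then the shift along the tool's x, y, z in units of 12 cm (1.0 is 12 cm), then the turn about the tool's z in units of pi rad (1.0 is pi rad). In form: [[gripper, [dx, dy, dz], roll], ...]. A call has 1 to 10 rows; each row is the pose to reach, as a shift and turn from the pose commanded when the call began, along the tool's axes at that moment, turning the shorter way round; what a row does not reach only later rows make up. A row lasts 1/10 s, in which the tool goes at most 50 mm and 8.59 degrees, less where a joint would pass 70% of its speed; a pose out of reach is approached as far as the arm can. A call with a number of a shift or a turn outside -1 to 1 is refused whole. A call with a gripper value outside its range is refused whole. The fingers move at their own pace and stop on an object; the grip force is fixed at half the most. Time passes only in rows, so rows that repeat a pose let the fingers close. It gives the time, the measured TCP pose, the force, the opening and the grip force at its end, in the units of the state.
- manip.state(): the state, without advancing time (a new reading comes with each control period).
- manip.grab_frame(name): name is "scene" or "side" or "wrist"; returns a dict with "img" (400x640x3 uint8, red, green, blue), "fx", "fy", "cx", "cy" (pixels), "eye" and "rotation" of the camera in the world; the wrist camera has in their place "tool_from_camera" (4x4, takes a point from camera to tool coordinates, whose origin is the TCP and whose axes are the flange's). Camera axes: x right, y down, z forward; pixel columns grow to the right and rows downward; lengths in m; the calibration is good to about 2 mm. A picture is of the moment at which its call begins: read the wrist's pose just before it. There is no depth.
- manip.job_done(): hands the job in; it is judged then, once.
The state is a dict: "time": time; "joint_pos": joint angles; "joint_vel": joint speeds; "joint_efforts": joint torques, N m; "tool_pos": TCP position; "tool_rot": TCP orientation; "contact_force": force on the tool from outside, world axes, zero at the start; "ft_torque": the same for the moment, N m; "gripper_width": opening from 0.0 (shut) to 1.0 (fully open); "grasp_force": force on a finger pad.
Only numpy, scipy, OpenCV 4.12 (cv2) and the standard library are available. Lean on these libraries where they do the work, as an engineer would, in place of code of your own. Each camera call takes 0.05 s, during which the arm holds its last target. There are 200 camera calls.

### The job

Close the shipping carton: fold the two pale short flaps in first, then the two brown long flaps over them, pushing each down without crushing the carton. The long flaps spring up a little, so then set the white soldering brick flat on top, centred over the seam between the long flaps, so that the top stays flat; set it down rather than dropping it, and leave the jewellery case, the jar and the hammer where they are.

Things in the scene. Friction and masses are not known exactly. Their poses are not given: they have to be found in the camera images.
- carton: Brown shipping carton, loaded, does not move. 130 mm (its x) x 180 mm (its y), 91 mm high; origin under its centre, z up, yaw within 0.35 rad. Four 3 mm flaps round the open top stand up, leaning outwards: two pale short ones on the 130 mm ends (its +y, -y), two brown long ones on the 180 mm sides (its -x, +x). A rigid insert fills it up to 54 to 70 mm.
- carton_top (a point): Centre of the closed top of the carton, on the upper face of the long flaps when flat: 98 mm above the carton's underside, on the seam where the two long flaps meet. Axes as the carton's: the seam runs along its y.
- short_left (a joint): Fold angle (rad) of the short flap on the carton's +y side: 0 = flat and shut, pointing inwards; 1.57 = standing upright; more = leaning outwards (stop at 2.4). Stiff crease: stays at whatever angle it is left, moved by about 0.5 N at its free edge.
- short_left_hinge (a point): Middle of that flap's hinge line, 88 mm from the carton's centre, 92 mm above the carton's underside, in mid-thickness. It turns with the flap: x runs from hinge to free edge, y along the hinge. The flap is 118 mm along the hinge, 62 mm from hinge to free edge, 3 mm thick.
- short_left_edge (a point): Middle of that flap's free edge, 62 mm from the hinge.
- short_right (a joint): Fold angle (rad) of the short flap on the carton's -y side: 0 = flat and shut, pointing inwards; 1.57 = standing upright; more = leaning outwards (stop at 2.4). Stiff crease: stays at whatever angle it is left, moved by about 0.5 N at its free edge.
- short_right_hinge (a point): Middle of that flap's hinge line, 88 mm from the carton's centre, 92 mm above the carton's underside, in mid-thickness. It turns with the flap: x runs from hinge to free edge, y along the hinge. The flap is 118 mm along the hinge, 62 mm from hinge to free edge, 3 mm thick.
- short_right_edge (a point): Middle of that flap's free edge, 62 mm from the hinge.
- long_near (a joint): Fold angle (rad) of the long flap on the carton's -x side: 0 = flat and shut, pointing inwards; 1.57 = standing upright; more = leaning outwards (stop at 2.4). Springy crease: stays while open, but when folded flat and let go rises to about 0.2 rad (edge 13 mm up); 1 N near its free edge keeps it flat. It lies over the short flaps.
- long_near_hinge (a point): Middle of that flap's hinge line, 65 mm from the carton's centre, 96.5 mm above the carton's underside, in mid-thickness. It turns with the flap: x runs from hinge to free edge, y along the hinge. The flap is 176 mm along the hinge, 63.5 mm from hinge to free edge, 3 mm thick.
- long_near_edge (a point): Middle of that flap's free edge, 63.5 mm from the hinge.
- long_far (a joint): Fold angle (rad) of the long flap on the carton's +x side: 0 = flat and shut, pointing inwards; 1.57 = standing upright; more = leaning outwards (stop at 2.4). Springy crease: stays while open, but when folded flat and let go rises to about 0.2 rad (edge 13 mm up); 1 N near its free edge keeps it flat. It lies over the short flaps.
- long_far_hinge (a point): Middle of that flap's hinge line, 65 mm from the carton's centre, 96.5 mm above the carton's underside, in mid-thickness. It turns with the flap: x runs from hinge to free edge, y along the hinge. The flap is 176 mm along the hinge, 63.5 mm from hinge to free edge, 3 mm thick.
- long_far_edge (a point): Middle of that flap's free edge, 63.5 mm from the hinge.
- brick: Off-white soldering brick used as a weight, loose, lying flat on the bench: 140 (x) x 60 (y) x 36 mm high, 0.3 to 0.5 kg. Origin at the centre of its underside, z up.
- jewel_case: Navy jewellery case, closed, 85 x 70 x 45 mm, loose on the bench: leave alone. Origin at the centre of its underside.
- flux_jar: Small jar with a blue cap, 68 mm across, 65 mm high, loose: leave alone. Origin at the centre of its underside.
- hammer: Hammer, 200 mm long, lying on the bench to the left of the carton: leave alone.

How it is judged:
By the outcome, as a careful person would: the job done as asked, in the order asked, and still so for the second after the job is handed in, with the robot touching nothing.
It also fails if it takes over 70 s, if anything falls off the work surface, if the arm or the gripper's body presses on something with over 40 N, if the wrist force passes 120 N, or if a joint passes its speed limit or range.

## Working session

There is one attempt and no reset: what is moved stays moved. The work goes in short steps, Python scripts to look and compute and a shell command to move; the robot and the scene stay as the last step left them, time stands still between calls to the robot, and variables do not carry over. Pictures are saved under pics/ and viewed, at most 10 in all, crops included, and the job is handed in when it is done.

```bash
ls; mkdir -p pics; python3 - <<'E'
from plant import manip
import cv2, numpy as np
s=manip.state(); print(s)
ims=[]
for n in ("scene","side"):
    f=manip.grab_frame(n); cv2.imwrite(f"pics/{n}0.png",f["img"][:,:,::-1]); print(n,f["fx"],f["fy"],f["cx"],f["cy"],np.round(f["eye"],3),np.round(f["rotation"],3).tolist())
E
```

```text
pics
{'time': 0.0, 'joint_pos': array([-1.18992931e-01,  5.33611585e-02,  1.61430879e+00, -3.07119709e-06,
        1.47602476e+00, -1.18994065e-01]), 'joint_vel': array([-3.23866313e-04, -6.46447351e-05, -4.58066455e-04, -2.71901002e-03,
       -6.37889407e-04, -9.92594768e-04]), 'joint_efforts': array([ 2.70554956e-04, -3.93670499e+01, -3.70175600e+01, -1.62778279e-04,
        6.93513779e-03, -6.06393527e-06]), 'tool_pos': array([6.24282365e-01, 8.96528315e-05, 1.91151622e-01]), 'tool_rot': array([-8.25216375e-04,  7.07105886e-01,  7.07106896e-01, -6.50910246e-04]), 'contact_force': array([-0.91200803, -0.440162  , -1.07315472]), 'ft_torque': array([0.00207441, 0.01713183, 0.00395639]), 'grasp_force': 0.0, 'gripper_width': 0.9970471387450986}
scene 430.2425709017136 430.2425709017136 321.480336671905 198.93813597687745 [ 1.001 -0.303  0.953] [-0.255, 0.858, 0.429, -0.123]
side 464.18866471746685 464.18866471746685 321.3410798200054 206.06092147867173 [0.23  0.89  0.839] [0.079, -0.157, 0.89, -0.42]
```

View both.

View pics/scene0.png

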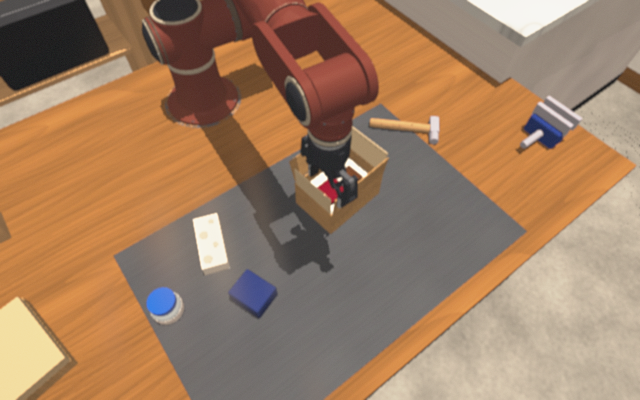

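View pics/side0.png

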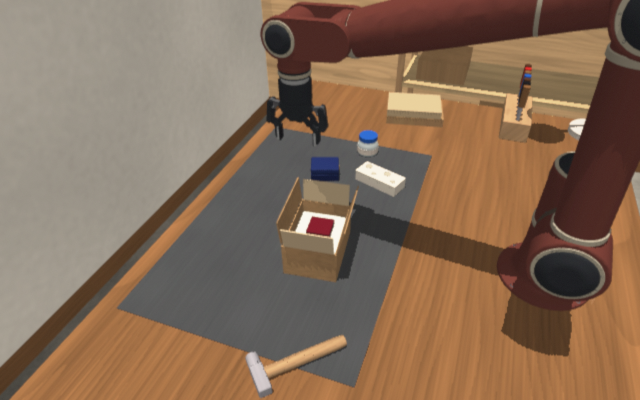

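```bash
cat > h.py <<'E'
import numpy as np, cv2
from plant import manip
from scipy.spatial.transform import Rotation as R
def cam(n):
    s=manip.state(); f=manip.grab_frame(n)
    if n=="wrist":
        T=np.array(f["tool_from_camera"]); q=s["tool_rot"]; Rt=R.from_quat([*q[1:],q[0]]).as_matrix()
        f["R"]=Rt@T[:3,:3]; f["e"]=s["tool_pos"]+Rt@T[:3,3]
    else:
        q=np.array(f["rotation"]); f["R"]=R.from_quat([*q[1:],q[0]]).as_matrix() if q.size==4 else q
        f["e"]=np.array(f["eye"])
    return f
def ray(f,p):
    return f["R"]@np.array([(p[0]-f["cx"])/f["fx"],(p[1]-f["cy"])/f["fy"],1])
def plane(f,p,z):
    d=ray(f,p); return f["e"]+d*(z-f["e"][2])/d[2]
def proj(f,P):
    c=f["R"].T@(np.asarray(P)-f["e"]); return np.array([f["cx"]+f["fx"]*c[0]/c[2],f["cy"]+f["fy"]*c[1]/c[2]])
def tri(f,p,g,q):
    a,b=ray(f,p),ray(g,q); t=np.linalg.lstsq(np.c_[a,-b],g["e"]-f["e"],rcond=None)[0]
    P,Q=f["e"]+a*t[0],g["e"]+b*t[1]; return (P+Q)/2,np.linalg.norm(P-Q)
E
python3 - <<'E'
from h import *
f=cam("scene");g=cam("side");w=cam("wrist")
print(w["R"].round(3),w["e"],w["fx"])
print("tcp",proj(f,manip.state()["tool_pos"]),proj(g,manip.state()["tool_pos"]))
for n,p in dict(brick=(380,180),carton_c=(315,250),jewel=(325,168),jar=(368,145)).items(): print(n,plane(g,p,.036))
for n,p in dict(brick=(210,240),jewel=(253,290),jar=(162,300)).items(): print(n,plane(f,p,.036))
a=cv2.resize(g["img"][160:290,255:385],None,fx=3,fy=3,interpolation=2)
b=cv2.resize(f["img"][120:250,270:400],None,fx=3,fy=3,interpolation=2)
cv2.imwrite("pics/c1.png",np.hstack([a,b])[:,:,::-1])
cv2.imwrite("pics/w1.png",w["img"][:,:,::-1])
E
```

```text
[[ 1.    -0.    -0.001]
 [-0.    -0.965 -0.262]
 [-0.001  0.262 -0.965]] [0.62433748 0.0657397  0.37196146] 292.27729844487845
tcp [326.67431102 202.42852143] [298.86851668 159.83772937]
brick [ 0.45571191 -0.1956179   0.036     ]
carton_c [0.53151689 0.13859986 0.036     ]
jewel [ 0.62800429 -0.19952714  0.036     ]
jar [ 0.54111573 -0.3688551   0.036     ]
brick [ 0.46595901 -0.22541855  0.036     ]
jewel [ 0.6335388  -0.20976962  0.036     ]
jar [ 0.53360722 -0.38196473  0.036     ]
```

View pics/c1.png

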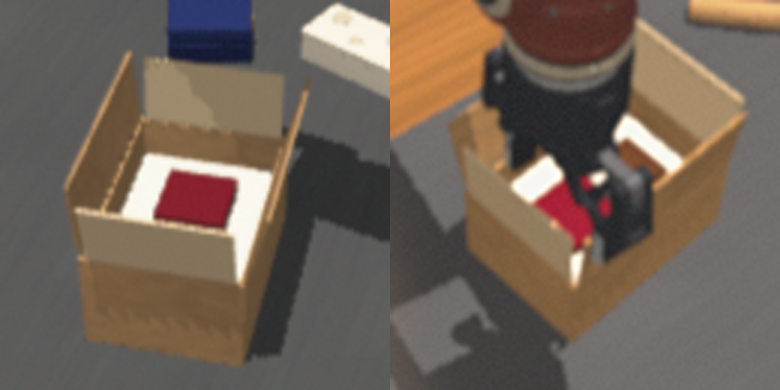

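View pics/w1.png

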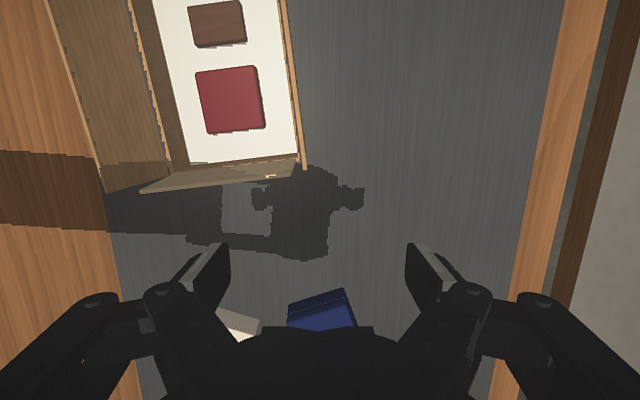

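```bash
python3 - <<'E'
from h import *
f=cam("scene");g=cam("side");w=cam("wrist")
S=lambda x,y:(255+x/3,160+y/3); C=lambda x,y:(270+(x-390)/3,120+y/3)
A=plane(g,S(85,338),0);B=plane(g,S(243,362),0);A2=plane(f,C(720,215),0);D=plane(f,C(572,340),0)
Ah=plane(g,S(83,257),.091);Bh=plane(g,S(243,280),.091)
for n,v in dict(A=A,A2=A2,B=B,D=D,Ah=Ah,Bh=Bh).items(): print(n,v.round(4))
print(np.linalg.norm(A-B),np.linalg.norm(A2-D))
for a,b in ((B,A),(Bh,Ah)): print("yaw",np.arctan2(*(a-b)[[1,0]])+np.pi*0, np.arctan2(*(b-a)[[1,0]]))
print("yawlong",np.arctan2(*(A2-D)[[1,0]])-np.pi/2)
# wrist: insert/hinge edges
print("wrist hinge -y side:",plane(w,(190,163),.06).round(4),plane(w,(297,153),.06).round(4),"long near hinge",plane(w,(170,180),.091).round(4),plane(w,(130,0),.091).round(4))
# colour objects
for n,F in (("scene",f),("side",g)):
    h=cv2.cvtColor(F["img"],cv2.COLOR_RGB2HSV)
    m=((h[...,1]<60)&(h[...,2]>150)).astype(np.uint8)
    box=(185,205,235,280) if n=="scene" else (350,158,410,198)
    M=np.zeros_like(m);M[box[1]:box[3],box[0]:box[2]]=m[box[1]:box[3],box[0]:box[2]]
    c=max(cv2.findContours(M,0,2)[0],key=cv2.contourArea)
    print(n,cv2.contourArea(c),cv2.approxPolyDP(cv2.convexHull(c),2.5,True)[:,0].tolist())
    cv2.imwrite(f"pics/b_{n}.png",cv2.resize(F["img"][box[1]-5:box[3]+5,box[0]-5:box[2]+5],None,fx=5,fy=5)[:,:,::-1])
E
```

```text
A [0.5897 0.2036 0.    ]
A2 [0.5878 0.2114 0.    ]
B [0.4612 0.1844 0.    ]
D [0.6089 0.0289 0.    ]
Ah [0.586 0.202 0.091]
Bh [0.4625 0.1839 0.091 ]
0.1299104849795575 0.18365058029510617
yaw -2.9937542558433323 0.147838397746461
yaw -2.995951291164017 0.1456413624257761
yawlong 0.11492293970439915
wrist hinge -y side: [0.488  0.0202 0.06  ] [0.603  0.0308 0.06  ] long near hinge [0.48  0.008 0.091] [0.4668 0.1625 0.091 ]
scene 1534.5 [[216, 212], [229, 268], [206, 274], [200, 267], [192, 219]]
side 866.5 [[356, 168], [368, 161], [405, 178], [393, 195], [356, 178]]
```

```bash
python3 -m pendant '[[0,[-0.15,-0.29,0],-0.02],[0,[-0.31,-0.58,0],-0.043],[0,[-0.31,-0.58,0],-0.043],[0,[-0.31,-0.58,0.28],-0.043],[0,[-0.31,-0.58,0.55],-0.043],[0,[-0.31,-0.58,0.55],-0.043],[0,[-0.31,-0.58,0.55],-0.043],[0,[-0.31,-0.58,0.55],-0.043]]'; python3 - <<'E'
from h import *
w=cam("wrist");g=cam("scene"); cv2.imwrite("pics/m2.png",np.vstack([cv2.resize(w["img"],(480,300)),g["img"][50:350,100:580]])[:,:,::-1])
E
```

```text
time: 1.2
tool_pos: [0.557, -0.0373, 0.1287]
tool_rot: [0.001, 0.658, 0.753, 0.001]
contact_force: [-0.8, 0.2, 1.0]
gripper_width: -0.001
grasp_force: 0.0
```

View pics/m2.png

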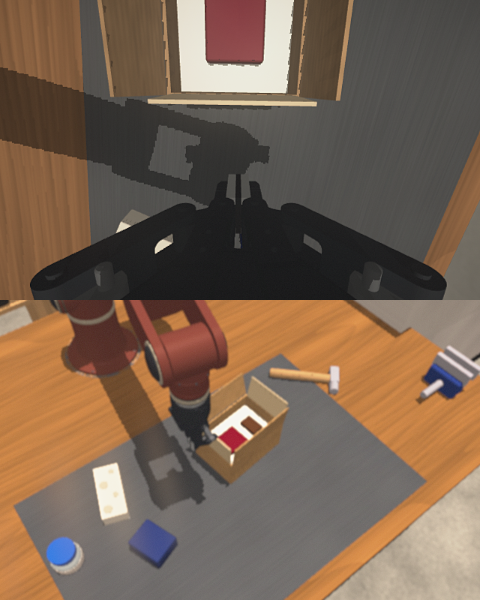

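```bash
python3 -m pendant '[[0,[0.2,0,0],0],[0,[0.38,0,0],0],[0,[0.47,0,0],0],[0,[0.55,0,0],0],[0,[0.62,0,0.03],0],[0,[0.68,0,0.07],0],[0,[0.72,0,0.12],0],[0,[0.76,0,0.17],0],[0,[0.8,0,0.22],0],[0,[0.8,0,0.24],0]]'; python3 -m pendant '[[0,[0,0,0.01],0],[0,[0,0,0.02],0],[0,[0,0,0.03],0],[0,[0,0,0.03],0],[0,[0,0,0.03],0]]'
```

```text
time: 2.3
tool_pos: [0.5417, 0.0583, 0.0963]
tool_rot: [-0.001, 0.658, 0.753, -0.001]
contact_force: [-0.6, 0.0, -0.1]
gripper_width: -0.003
grasp_force: 0.0
time: 2.8
tool_pos: [0.5426, 0.0578, 0.0942]
tool_rot: [0.0, 0.658, 0.753, 0.0]
contact_force: [0.1, 0.3, 0.4]
gripper_width: 0.003
grasp_force: 0.0
```

```bash
python3 -m pendant '[[0,[0,0,0.01],0],[0,[0,0,0.015],0],[0,[0,0,0.02],0],[0,[0,0,0.02],0],[0,[0,0,0.02],0]]'; python3 - <<'E'
from h import *
w=cam("wrist");g=cam("side"); cv2.imwrite("pics/m3.png",np.vstack([cv2.resize(w["img"],(480,300)),cv2.resize(g["img"][150:300,225:465],None,fx=2,fy=2)])[:,:,::-1])
E
```

```text
time: 3.3
tool_pos: [0.5424, 0.0579, 0.0916]
tool_rot: [-0.0, 0.658, 0.753, -0.0]
contact_force: [-0.3, 0.5, -0.4]
gripper_width: 0.005
grasp_force: 0.0
```

View pics/m3.png

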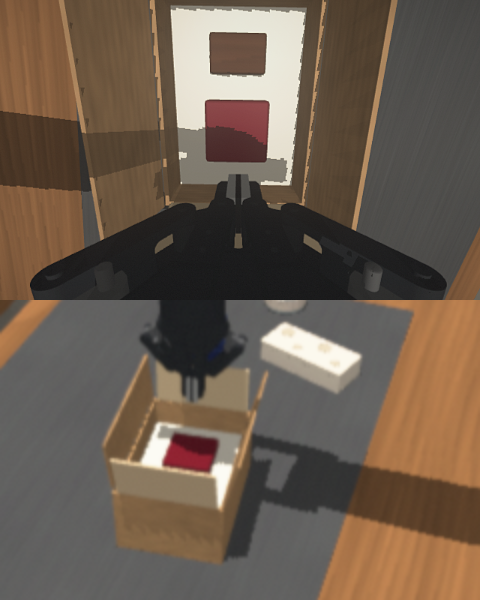

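```bash
python3 - <<'E'
from h import *
w=cam("wrist");g=cam("side");f=cam("scene"); p=manip.state()["tool_pos"]
print(p,"tcp px",proj(g,p),proj(f,p),proj(w,p))
c=np.array([.535,.107,0]);ux=np.array([.991,.1346,0]);uy=np.array([-.1346,.991,0])
for n,P in dict(hinge_up=c-.088*uy+[0,0,.154],flat=c-.026*uy+[0,0,.092],hinge=c-.088*uy+[0,0,.092]).items(): print(n,P.round(3),"side",proj(g,P),"crop",(proj(g,P)-[225,150])*2+[0,300],"wrist480",proj(w,P)*.75)
b=cv2.resize(f["img"][100:250,250:410],None,fx=4,fy=4,interpolation=2)
cv2.imwrite("pics/m4.png",b[:,:,::-1])
E
```

```text
[0.54248261 0.05793384 0.09164725] tcp px [322.00836343 211.60941611] [324.38316575 189.52082563] [317.90310143 223.00197006]
hinge_up [0.547 0.02  0.154] side [325.47890817 182.63906848] crop [200.95781635 365.27813696] wrist480 [237.43723798 256.72899625]
flat [0.538 0.081 0.092] side [320.25784384 217.5888569 ] crop [190.51568768 435.1777138 ] wrist480 [237.46957169 140.97073783]
hinge [0.547 0.02  0.092] side [325.54891415 202.11037804] crop [201.0978283  404.22075609] wrist480 [237.53961324 206.8482716 ]
```

View pics/m4.png

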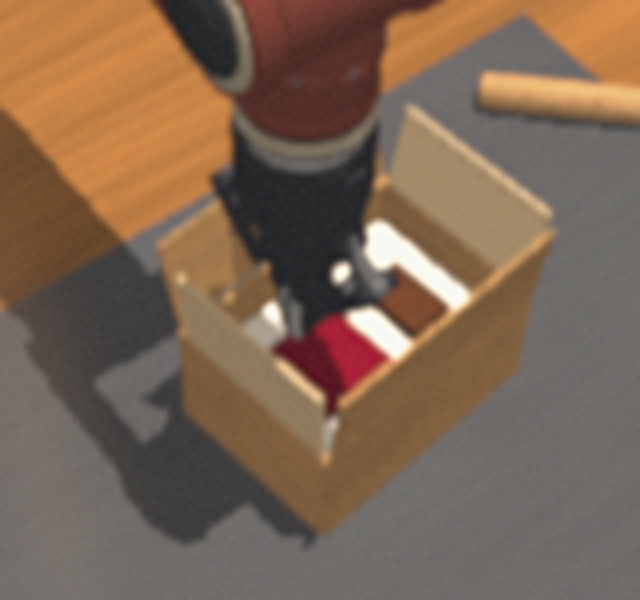

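```bash
python3 - <<'E'
from h import *
w=cam("wrist");g=cam("side");f=cam("scene"); p=manip.state()["tool_pos"]
for d in (0,.01,.02,.03,.04): 
    P=p+[0,0,d]; print(d,proj(g,P).round(1),proj(f,P).round(1),proj(w,P).round(1))
print("side sat/val rows");h=cv2.cvtColor(g["img"],cv2.COLOR_RGB2HSV)
for r in range(186,216,2): print(r,[f"{a}/{b}" for a,b in h[r,310:334:2,1:]])
print("scene");h=cv2.cvtColor(f["img"],cv2.COLOR_RGB2HSV)
for r in range(168,198,2): print(r,[f"{a}/{b}" for a,b in h[r,310:346:3,1:]])
E
```

```text
0 [322.  211.6] [324.4 189.5] [317.8 223. ]
0.01 [322.  208.5] [324.4 187.2] [317.9 228.5]
0.02 [322.  205.4] [324.5 184.8] [317.9 234.7]
0.03 [321.9 202.3] [324.5 182.4] [318.  241.5]
0.04 [321.9 199.1] [324.6 179.9] [318.1 249.3]
side sat/val rows
186 ['75/133', '76/138', '68/90', '23/34', '24/32', '34/30', '22/35', '30/34', '23/34', '7/35', '30/34', '22/35']
188 ['80/166', '80/166', '78/153', '23/44', '4/59', '11/46', '10/53', '25/31', '0/35', '73/112', '71/100', '71/94']
190 ['80/165', '80/165', '80/157', '39/52', '6/92', '0/63', '5/102', '6/42', '0/34', '79/138', '78/144', '78/144']
192 ['82/165', '80/165', '79/158', '34/52', '5/93', '4/64', '7/106', '6/46', '7/36', '79/139', '79/145', '77/145']
194 ['80/165', '80/165', '80/157', '39/52', '6/92', '0/63', '10/107', '6/46', '19/40', '79/139', '79/145', '78/144']
196 ['80/165', '80/165', '81/161', '48/59', '6/92', '0/63', '5/106', '6/46', '51/65', '79/142', '80/144', '80/144']
198 ['80/165', '79/165', '79/164', '73/119', '19/106', '0/64', '7/107', '13/59', '71/104', '80/144', '79/145', '79/145']
200 ['99/168', '88/153', '85/159', '
[... 2201 characters left out ...]
7/115', '211/167', '199/169', '208/167', '115/193']
188 ['89/143', '89/143', '85/150', '129/105', '200/88', '182/91', '179/91', '196/103', '200/167', '196/169', '203/168', '209/166']
190 ['90/142', '88/142', '87/144', '98/189', '118/121', '193/91', '186/92', '174/91', '211/152', '202/169', '201/169', '208/168']
192 ['90/142', '86/142', '88/142', '93/175', '99/224', '143/98', '196/91', '178/90', '194/121', '211/169', '202/169', '159/178']
194 ['89/143', '92/144', '88/145', '88/139', '95/207', '104/192', '183/88', '205/91', '194/96', '204/170', '164/173', '142/201']
196 ['102/135', '90/144', '90/144', '87/143', '90/144', '95/225', '109/155', '188/88', '193/90', '182/161', '143/209', '133/142']
```

```bash
python3 - <<'E'
from h import *
w=cam("wrist");g=cam("side");f=cam("scene"); p=manip.state()["tool_pos"]
for a,b in (((320.5,200.5),(323.5,183.5)),((321,200.5),(324,184)),((321,200.5),(322.5,183.5))):
    P,r=tri(g,a,f,b); print((P-p).round(4),r, proj(w,P))
h=cv2.cvtColor(w["img"],cv2.COLOR_RGB2HSV)
for r in range(216,262,4): print(r,[f"{a}/{b}" for a,b in h[r,288:350:4,1:]])
E
```

```text
[ 0.0037 -0.0042  0.0321] 0.00307825017871032 [323.72735227 250.8788607 ]
[ 0.0038 -0.0043  0.0314] 0.0003427857914307062 [323.91073038 250.63735668]
[ 0.0024 -0.0056  0.0315] 0.0040312028809701165 [321.10412476 252.53403104]
216 ['36/120', '38/120', '38/120', '38/121', '46/106', '45/108', '44/109', '47/108', '50/96', '52/98', '52/99', '54/99', '52/99', '53/92', '55/92', '57/94']
220 ['34/129', '34/129', '36/129', '35/130', '32/129', '34/129', '36/129', '32/129', '34/129', '34/129', '34/129', '32/129', '34/128', '33/130', '35/131', '35/130']
224 ['34/127', '34/129', '32/127', '34/129', '34/129', '32/129', '34/128', '34/129', '32/128', '32/129', '32/129', '34/128', '32/129', '34/129', '34/129', '34/129']
228 ['34/129', '32/128', '34/129', '34/129', '34/129', '35/130', '32/128', '34/129', '34/128', '32/129', '34/129', '32/128', '34/129', '34/129', '34/129', '34/129']
232 ['32/128', '34/129', '34/128', '34/128', '31/123', '24/97', '26/97', '30/69', '31/73', '26/97', '26/97', '36/129', '36/129', '34/129', '34/127', '36/129']
236 ['34/127', '34/127', '34/127', '36/129', '26/97', '18/84', 
[... 301 characters left out ...]
', '18/83', '18/85', '40/38', '26/40', '18/84', '21/84', '13/57', '25/41', '32/40', '31/83', '25/242']
248 ['99/85', '20/39', '19/40', '32/40', '18/85', '16/82', '18/85', '33/39', '34/37', '15/83', '18/83', '21/85', '25/41', '26/40', '19/41', '107/93']
252 ['82/62', '26/40', '32/40', '28/36', '15/83', '16/82', '18/84', '30/34', '28/37', '18/83', '15/84', '15/83', '32/40', '13/39', '26/40', '105/104']
256 ['8/33', '20/38', '20/38', '22/35', '19/82', '18/83', '18/86', '28/37', '29/35', '15/83', '22/83', '15/85', '19/40', '32/40', '19/40', '83/74']
260 ['14/36', '34/38', '21/37', '14/37', '18/83', '19/82', '12/83', '28/36', '24/32', '15/83', '16/82', '15/84', '27/38', '20/38', '20/39', '45/45']
```

```bash
python3 -m pendant '[[0,[0,0,-0.25],0],[0,[0,0,-0.5],0],[0,[-0.2,0,-0.5],0],[0,[-0.5,0,-0.5],0],[0,[-0.8,0,-0.5],0],[0,[-0.8,0,-0.5],0],[0,[-0.8,0,-0.3],0],[0,[-0.8,0,-0.05],0],[0,[-0.8,0,-0.05],0],[0,[-0.8,0,-0.05],0]]'
python3 -m pendant '[[0,[0.1,0,0],0],[0,[0.2,0,0],0],[0,[0.3,0,0],0],[0,[0.38,0,0],0],[0,[0.46,0,0],0],[0,[0.54,0,0],0],[0,[0.54,0,0],0]]'
python3 - <<'E'
from h import *
f=cam("side");cv2.imwrite("pics/m5.png",cv2.resize(f["img"][150:300,225:465],None,fx=3,fy=3)[:,:,::-1])
E
```

```text
time: 4.85
tool_pos: [0.5549, -0.0366, 0.0973]
tool_rot: [-0.001, 0.658, 0.753, -0.0]
contact_force: [-1.1, 0.4, 1.5]
gripper_width: -0.002
grasp_force: 0.0
time: 5.55
tool_pos: [0.5464, 0.0283, 0.0975]
tool_rot: [-0.0, 0.657, 0.754, 0.0]
contact_force: [-0.8, 0.6, 0.1]
gripper_width: 0.003
grasp_force: 0.0
```

View pics/m5.png

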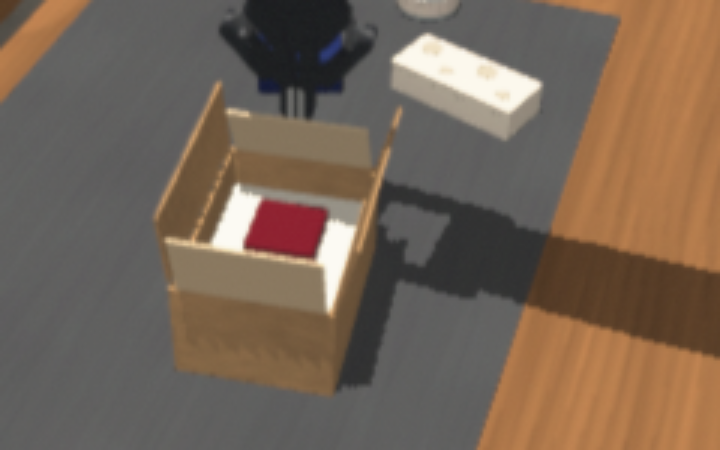

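```bash
python3 -m pendant '[[0,[0.07,0,0.04],0],[0,[0.13,0,0.08],0],[0,[0.18,0,0.13],0],[0,[0.22,0,0.18],0],[0,[0.25,0,0.23],0],[0,[0.25,0,0.25],0],[0,[0.25,0,0.26],0],[0,[0.25,0,0.26],0]]'
python3 -m pendant '[[0,[0,0,0.01],0],[0,[0,0,0.02],0],[0,[0,0,0.02],0]]'
python3 -m pendant '[[0,[0,0,0.01],0],[0,[0,0,0.02],0],[0,[0,0,0.02],0]]'
python3 - <<'E'
from h import *
f=cam("side");w=cam("wrist");cv2.imwrite("pics/m6.png",np.vstack([cv2.resize(f["img"][160:285,245:445],(480,300)),cv2.resize(w["img"],(480,300))])[:,:,::-1])
E
```

```text
time: 6.4
tool_pos: [0.5425, 0.0566, 0.0662]
tool_rot: [-0.0, 0.658, 0.753, -0.0]
contact_force: [0.3, -0.6, -0.2]
gripper_width: -0.006
grasp_force: 0.0
time: 6.7
tool_pos: [0.5427, 0.0566, 0.064]
tool_rot: [0.0, 0.658, 0.753, 0.0]
contact_force: [0.2, 0.1, -0.0]
gripper_width: 0.003
grasp_force: 0.1
time: 7.0
tool_pos: [0.5425, 0.0567, 0.0614]
tool_rot: [-0.0, 0.658, 0.753, -0.0]
contact_force: [-0.5, 0.4, -0.1]
gripper_width: 0.001
grasp_force: 0.0
```

```bash
for i in 1 2 3; do python3 -m pendant '[[0,[0,0,0.01],0],[0,[0,0,0.015],0],[0,[0,0,0.015],0]]' | egrep 'pos|force'; done
```

```text
tool_pos: [0.5426, 0.0568, 0.0597]
contact_force: [-0.7, -0.6, 0.1]
grasp_force: 0.0
tool_pos: [0.5426, 0.0567, 0.0579]
contact_force: [-0.8, -0.2, -0.0]
grasp_force: 0.0
tool_pos: [0.5425, 0.0567, 0.0561]
contact_force: [-0.2, 0.5, 0.6]
grasp_force: 0.0
```

View pics/m6.png

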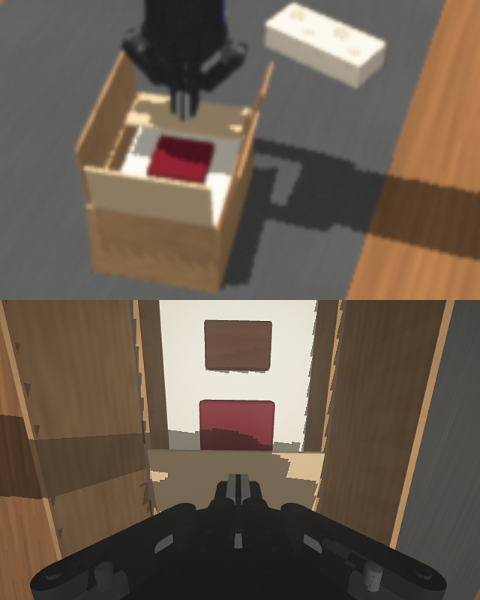

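```bash
cat >> h.py <<'E'
C=np.array([.535,.107,0]);UX=np.array([.991,.1346,0]);UY=np.array([-.1346,.991,0])
from scipy.optimize import brentq
def angle(f,px,hz,hd,L,u):
    # flap: hinge at C+hd*u, height hz, folds inward (-u); angle whose free edge line crosses pixel px
    v=np.array([-u[1],u[0],0]); n=ray(f,px)
    H=C+hd*u+[0,0,hz]
    def r(a):
        E=H+L*(-np.cos(a)*u+np.array([0,0,np.sin(a)])); 
        # signed distance of ray from the edge line
        return np.dot(np.cross(n,v),E-f["e"])
    aa=np.linspace(-.6,2.4,61); rr=[r(a) for a in aa]
    return [round(brentq(r,aa[i],aa[i+1]),3) for i in range(60) if rr[i]*rr[i+1]<0]
E
python3 - <<'E'
from h import *
w=cam("wrist");g=cam("side");i=w["img"].astype(int)
for c in (200,215,230,400,410): print(c,[(r,*i[r,c]) for r in range(180,224,3)])
for r in (195,200,205,210): print(r,angle(w,(316,r),.092,.088,.062,-UY))
print("side up"); s=g["img"].astype(int)
for c in (306,310,336,340): print(c,[(r,*s[r,c]) for r in range(196,222,2)])
for r in (206,210,214,218): print(r,angle(g,(320,r),.092,.088,.062,-UY))
E
```

```text
200 [(180, np.int64(87), np.int64(70), np.int64(53)), (183, np.int64(85), np.int64(69), np.int64(53)), (186, np.int64(84), np.int64(68), np.int64(52)), (189, np.int64(85), np.int64(70), np.int64(54)), (192, np.int64(86), np.int64(70), np.int64(53)), (195, np.int64(86), np.int64(69), np.int64(52)), (198, np.int64(111), np.int64(99), np.int64(79)), (201, np.int64(119), np.int64(104), np.int64(84)), (204, np.int64(119), np.int64(105), np.int64(83)), (207, np.int64(119), np.int64(105), np.int64(84)), (210, np.int64(121), np.int64(107), np.int64(86)), (213, np.int64(121), np.int64(107), np.int64(86)), (216, np.int64(123), np.int64(109), np.int64(87)), (219, np.int64(111), np.int64(98), np.int64(77)), (222, np.int64(96), np.int64(83), np.int64(66))]
215 [(180, np.int64(83), np.int64(69), np.int64(54)), (183, np.int64(83), np.int64(69), np.int64(53)), (186, np.int64(83), np.int64(68), np.int64(53)), (189, np.int64(84), np.int64(70), np.int64(54)), (192, np.int64(85), np.int64(70), np.int64(54)), (195, np.int64(83), np.int64(67), np.int64(51)), (198, np.int64(110), np.int64(97), np.int64(78)
[... 4815 characters left out ...]
p.int64(98), np.int64(97), np.int64(97)), (198, np.int64(98), np.int64(97), np.int64(96)), (200, np.int64(98), np.int64(96), np.int64(96)), (202, np.int64(100), np.int64(98), np.int64(97)), (204, np.int64(127), np.int64(114), np.int64(98)), (206, np.int64(140), np.int64(122), np.int64(98)), (208, np.int64(140), np.int64(122), np.int64(96)), (210, np.int64(140), np.int64(122), np.int64(98)), (212, np.int64(140), np.int64(122), np.int64(97)), (214, np.int64(162), np.int64(141), np.int64(111)), (216, np.int64(145), np.int64(126), np.int64(100)), (218, np.int64(141), np.int64(123), np.int64(98)), (220, np.int64(147), np.int64(134), np.int64(114))]
206 [0.509]
210 [0.347]
214 [0.173]
218 [-0.024]
```

```bash
for i in 1 2 ; do python3 -m pendant '[[0,[0,0,0.01],0],[0,[0,0,0.015],0],[0,[0,0,0.015],0]]' | egrep 'pos|contact'; python3 -m pendant '[[0,[0,0,0],0]]' | egrep 'contact'; done
```

```text
tool_pos: [0.5427, 0.0568, 0.0546]
contact_force: [-1.0, 0.3, 1.5]
contact_force: [-0.5, 0.7, 1.8]
tool_pos: [0.5428, 0.0568, 0.0544]
contact_force: [-5.1, 0.3, 10.1]
contact_force: [-4.8, -0.0, 10.4]
```

```bash
python3 -m pendant '[[0,[0,0,-0.25],0],[0,[0,0,-0.5],0],[0,[0,0,-0.71],0],[0,[0.2,0,-0.71],0],[0,[0.5,0,-0.71],0],[0,[0.8,0,-0.71],0],[0,[0.95,0,-0.71],0]]' | grep pos
python3 -m pendant '[[0,[0.3,0,0],0],[0,[0.6,0,0],0],[0,[0.72,0,0],0],[0,[0.72,0,0],0],[0,[0.72,0,0],0],[0,[0.72,0,0.2],0],[0,[0.72,0,0.43],0],[0,[0.72,0,0.43],0],[0,[0.72,0,0.43],0]]'|egrep 'pos|contact'
```

```text
tool_pos: [0.5266, 0.1718, 0.1375]
tool_pos: [0.5156, 0.2541, 0.0859]
contact_force: [0.0, 0.2, -0.0]
```

```bash
python3 -m pendant '[[0,[-0.15,0,0],0],[0,[-0.3,0,0],0],[0,[-0.4,0,0],0],[0,[-0.5,0,0],0],[0,[-0.58,0,0],0],[0,[-0.65,0,0.03],0],[0,[-0.72,0,0.07],0],[0,[-0.76,0,0.12],0],[0,[-0.8,0,0.17],0],[0,[-0.84,0,0.22],0]]' | egrep 'pos|contact'
for i in 1 2; do python3 -m pendant '[[0,[0,0,0.01],0],[0,[0,0,0.02],0],[0,[0,0,0.02],0]]'|egrep 'pos|contact'; done
```

```text
tool_pos: [0.5289, 0.1551, 0.0589]
contact_force: [-0.8, 0.7, 1.0]
tool_pos: [0.5291, 0.1556, 0.0573]
contact_force: [0.1, -0.5, -0.1]
tool_pos: [0.5292, 0.1556, 0.055]
contact_force: [-0.2, -0.2, -0.2]
```

```bash
python3 -m pendant '[[0,[0,0,0.01],0],[0,[0,0,0.015],0],[0,[0,0,0.015],0],[0,[0,0,0.015],0]]'|egrep 'pos|contact'
python3 - <<'E'
from h import *
g=cam("side");s=g["img"].astype(int);w=cam("wrist");i=w["img"].astype(int)
for a in (-.1,0,.1,.2,1.57): print(a, proj(g,C+UY*(.088-.062*np.cos(a))+[0,0,.092+.062*np.sin(a)]).round(1),proj(w,C+UY*(.088-.062*np.cos(a))+[0,0,.092+.062*np.sin(a)]).round(1))
print("side hinge",proj(g,C+UY*.088+[0,0,.092]))
for c in (295,300,322): print(c,[(r,*map(int,s[r,c])) for r in range(212,254,2)])
E
```

```text
tool_pos: [0.5294, 0.1556, 0.0545]
contact_force: [-2.9, -0.4, 6.9]
-0.1 [315.5 233.6] [316.3 279.1]
0 [315.5 231.6] [316.2 285.6]
0.1 [315.4 229.7] [316.2 291.5]
0.2 [315.3 228.1] [316.2 296.7]
1.57 [308.6 229.4] [315.4 214. ]
side hinge [309.3087627  249.61926113]
295 [(212, 36, 38, 40), (214, 40, 42, 44), (216, 36, 38, 39), (218, 34, 36, 38), (220, 58, 50, 44), (222, 101, 78, 56), (224, 105, 82, 56), (226, 107, 84, 60), (228, 143, 122, 95), (230, 143, 125, 98), (232, 143, 125, 98), (234, 143, 126, 99), (236, 223, 197, 154), (238, 249, 235, 192), (240, 249, 234, 191), (242, 249, 235, 191), (244, 249, 234, 191), (246, 245, 228, 183), (248, 184, 149, 108), (250, 139, 108, 74), (252, 142, 109, 75)]
300 [(212, 29, 32, 34), (214, 31, 34, 35), (216, 29, 31, 33), (218, 29, 30, 32), (220, 32, 33, 34), (222, 32, 34, 36), (224, 115, 112, 104), (226, 252, 250, 243), (228, 252, 249, 240), (230, 158, 141, 115), (232, 142, 125, 98), (234, 142, 124, 98), (236, 153, 134, 105), (238, 247, 231, 187), (240, 240, 221, 174), (242, 162, 142, 111), (244, 223, 197, 153), (246, 248, 233, 190), (248, 224, 193, 147), (250, 146, 112, 78), (252, 136, 105, 72)]
322 [(212, 40, 39, 39), (214, 113, 99, 80), (216, 136, 118, 94), (218, 72, 65, 56), (220, 28, 31, 31), (222, 31, 32, 33), (224, 30, 32, 34), (226, 33, 32, 32), (228, 68, 23, 30), (230, 75, 19, 27), (232, 110, 84, 68), (234, 143, 125, 98), (236, 143, 124, 98), (238, 143, 125, 98), (240, 143, 125, 99), (242, 143, 125, 98), (244, 142, 125, 98), (246, 142, 125, 98), (248, 143, 125, 99), (250, 215, 188, 147), (252, 193, 161, 121)]
```

```bash
python3 -m pendant '[[0,[0,0,-0.25],0],[0,[0,0,-0.5],0],[0,[0,0,-0.78],0],[0,[-0.1,0,-0.78],0],[0,[-0.2,0.2,-0.78],0],[0,[-0.3,0.5,-0.78],0],[0,[-0.41,0.8,-0.78],0],[0,[-0.41,0.95,-0.78],0]]' | grep pos
python3 -m pendant '[[0,[0,0.13,0],0],[0,[0,0.13,0],0],[0,[0,0.13,0],0],[0,[0,0.13,0.25],0],[0,[0,0.13,0.47],0],[0,[0,0.13,0.47],0],[0,[0,0.13,0.47],0]]'|egrep 'pos|contact'
python3 - <<'E'
from h import *
f=cam("scene")
for a in (0,.2,1.57,1.8,2.0): print(a, proj(f,C+UX*(.065-.0635*np.cos(a))+[0,0,.0965+.0635*np.sin(a)]).round(1))
p=manip.state()["tool_pos"];r=p-C;print(r@UX,r@UY,p,proj(f,p+[0,0,.039]))
E
```

```text
tool_pos: [0.6508, 0.1203, 0.1457]
tool_pos: [0.6632, 0.1241, 0.0901]
contact_force: [0.2, 0.1, -0.3]
0 [338.9 176.9]
0.2 [339.5 174.1]
1.57 [360.2 176.7]
1.8 [364.8 180.9]
2.0 [368.6 185. ]
0.13057711659621274 -0.00037701943870379825 [0.66442702 0.12419865 0.09171292] [380.29309337 201.13883814]
```

```bash
python3 -m pendant '[[0,[0,-0.15,0],0],[0,[0,-0.3,0],0],[0,[0,-0.4,0],0],[0,[0,-0.5,0],0],[0,[0,-0.61,0],0],[0,[0,-0.68,0.03],0],[0,[0,-0.73,0.07],0],[0,[0,-0.78,0.12],0],[0,[0,-0.82,0.17],0],[0,[0,-0.85,0.21],0]]' | egrep 'pos|contact'
python3 -m pendant '[[0,[0,0,0.01],0],[0,[0,0,0.02],0],[0,[0,0,0.02],0]]'|egrep 'pos|contact'
```

```text
tool_pos: [0.5627, 0.1103, 0.0644]
contact_force: [1.0, -0.1, 1.4]
tool_pos: [0.563, 0.1104, 0.0625]
contact_force: [0.0, -0.1, 0.3]
```

```bash
for i in 1 2; do python3 -m pendant '[[0,[0,0,0.01],0],[0,[0,0,0.015],0],[0,[0,0,0.015],0]]'|egrep 'pos|contact'; done
```

```text
tool_pos: [0.5633, 0.1104, 0.061]
contact_force: [-0.1, -0.1, -0.6]
tool_pos: [0.5633, 0.1104, 0.0592]
contact_force: [-1.0, -0.6, 0.5]
```

```bash
python3 -m pendant '[[0,[0,0,0.008],0],[0,[0,0,0.012],0],[0,[0,0,0.012],0],[0,[0,0,0.012],0]]'|egrep 'pos|contact'
python3 - <<'E'
from h import *
f=cam("scene");s=f["img"].astype(int)
p=manip.state()["tool_pos"]
for y in (-.06,.05,.07):
  E=[proj(f,C+UY*y+UX*(.065-.0635*np.cos(a))+[0,0,.098+.0635*np.sin(a)]).round(1).tolist() for a in (0,.2,.5)]; print(y,E)
  H=proj(f,C+UY*y+UX*.065+[0,0,.098]);e=np.array(E[0])
  print([tuple(map(int,s[int(round(q[1])),int(round(q[0]))])) for q in [H+(e-H)*t for t in (.2,.6,.9,1.0,1.1,1.2,1.3,1.4,1.6)]])
E
```

```text
tool_pos: [0.5633, 0.1104, 0.059]
contact_force: [-2.4, -0.4, 5.5]
-0.06 [[321.6, 190.7], [322.0, 188.1], [324.0, 185.4]]
[(232, 179, 109), (136, 102, 66), (132, 98, 63), (141, 108, 75), (161, 136, 104), (159, 134, 104), (158, 133, 101), (225, 190, 141), (246, 234, 186)]
0.05 [[352.9, 165.1], [353.6, 162.3], [356.1, 159.3]]
[(118, 98, 84), (130, 101, 75), (38, 40, 43), (37, 39, 42), (40, 39, 43), (43, 42, 43), (36, 40, 40), (41, 42, 43), (39, 39, 39)]
0.07 [[358.4, 160.7], [359.1, 157.8], [361.7, 154.8]]
[(233, 178, 111), (206, 155, 108), (42, 39, 44), (38, 36, 38), (41, 41, 44), (38, 39, 39), (40, 40, 42), (41, 42, 43), (42, 40, 42)]
```

```bash
python3 -m pendant '[[0,[0,0,-0.25],0],[0,[0,0,-0.5],0],[0,[0,0,-0.74],0],[0,[0,0,-0.74],0],[0,[0,-0.2,-0.74],0],[0,[0,-0.5,-0.74],0],[0,[0,-0.75,-0.74],0],[0,[0,-0.95,-0.74],0]]' | grep pos
python3 -m pendant '[[0,[0,-0.25,0],0],[0,[0,-0.41,0],0],[0,[0,-0.41,0],0],[0,[0,-0.41,0],0],[0,[0,-0.41,0.25],0],[0,[0,-0.41,0.47],0],[0,[0,-0.41,0.47],0],[0,[0,-0.41,0.47],0]]'|egrep 'pos|contact'
python3 - <<'E'
from h import *
p=manip.state()["tool_pos"];r=p-C;print(r@UX,r@UY,p)
E
```

```text
tool_pos: [0.4481, 0.0949, 0.145]
tool_pos: [0.4017, 0.0884, 0.09]
contact_force: [0.2, 1.0, 0.4]
-0.13457631518506846 -0.00045093341066356624 [0.40172198 0.08844283 0.09004143]
```

```bash
python3 -m pendant '[[0,[0,0.15,0],0],[0,[0,0.3,0],0],[0,[0,0.43,0],0],[0,[0,0.54,0],0],[0,[0,0.64,0],0],[0,[0,0.71,0.03],0],[0,[0,0.77,0.07],0],[0,[0,0.81,0.12],0],[0,[0,0.85,0.17],0],[0,[0,0.88,0.21],0]]' | egrep 'pos|contact'
for i in 1 2 ; do python3 -m pendant '[[0,[0,0,0.01],0],[0,[0,0,0.02],0],[0,[0,0,0.02],0]]'|egrep 'pos|contact'; done
```

```text
tool_pos: [0.5059, 0.1027, 0.0642]
contact_force: [-1.2, -0.1, 1.1]
tool_pos: [0.5061, 0.1027, 0.0626]
contact_force: [0.3, -0.3, -0.9]
tool_pos: [0.5062, 0.1027, 0.0602]
contact_force: [0.5, 0.1, 0.2]
```

```bash
python3 -m pendant '[[0,[0,0,0.01],0],[0,[0,0,0.02],0],[0,[0,0,0.02],0],[0,[0,0,0.02],0]]'|egrep 'pos|contact'
python3 -m pendant '[[0,[0,0,-0.25],0],[0,[0,0,-0.5],0],[0,[0,0,-0.75],0],[0,[-0.2,0,-0.98],0],[0,[-0.5,0,-0.98],0],[0,[-0.8,0,-0.98],0],[0,[-1,0,-0.98],0],[0,[-1,0,-0.98],0]]'|egrep 'pos|contact'
python3 -m pendant '[[0.5,[-0.3,0,0],0],[1,[-0.6,-0.2,0],0],[1,[-1,-0.2,0],0],[1,[-1,-0.2,0],0],[1,[-1,-0.2,0],0],[1,[-1,-0.2,0],0]]'|egrep 'pos|contact'
python3 - <<'E'
from h import *
s=manip.state();print(s["time"])
for n in ("wrist","side","scene"):
    w=cam(n); h=cv2.cvtColor(w["img"],cv2.COLOR_RGB2HSV); cv2.imwrite(f"pics/br_{n}.png",w["img"][:,:,::-1])
    m=((h[...,1]<70)&(h[...,2]>110)).astype(np.uint8)
    P=proj(w,[.46,-.21,.036]);print(n,P)
    nl,lab,st,ce=cv2.connectedComponentsWithStats(m)
    for k in range(1,nl):
        if st[k,4]>400: print(st[k].tolist(),ce[k].round())
E
```

```text
tool_pos: [0.5063, 0.1027, 0.059]
contact_force: [-3.5, 0.1, 6.9]
tool_pos: [0.5222, -0.0186, 0.175]
contact_force: [-0.0, -0.6, -0.4]
tool_pos: [0.5146, -0.1371, 0.1751]
contact_force: [-0.8, 0.8, -0.6]
21.5
wrist [263.01419672 234.49036742]
[175, 0, 285, 326, 40947] [312. 153.]
[597, 245, 43, 130, 2828] [625. 318.]
side [379.828991   176.99184238]
[0, 0, 269, 367, 62302] [107. 130.]
[355, 161, 51, 36, 1082] [380. 178.]
[246, 351, 26, 47, 615] [258. 373.]
scene [214.46595661 234.80618869]
[366, 0, 274, 400, 53767] [549. 215.]
[0, 56, 132, 72, 2600] [63. 91.]
[250, 195, 44, 91, 1382] [268. 245.]
[115, 208, 134, 156, 9386] [187. 275.]
[240, 272, 224, 128, 9140] [344. 343.]
```

```bash
python3 - <<'E'
from h import *
w=cam("wrist");h=cv2.cvtColor(w["img"],cv2.COLOR_RGB2HSV)
for T in (140,180,210,225,235):
    m=((h[...,1]<70)&(h[...,2]>T)).astype(np.uint8)
    nl,lab,st,ce=cv2.connectedComponentsWithStats(m)
    for k in range(1,nl):
        if st[k,4]>800:
            c=max(cv2.findContours((lab==k).astype(np.uint8),0,2)[0],key=cv2.contourArea)
            q=cv2.approxPolyDP(cv2.convexHull(c),5,True)[:,0]
            print(T,st[k].tolist(),q.tolist(),[plane(w,x,.036)[:2].round(3).tolist() for x in q])
print(h[234,180:340:10].tolist())
E
```

```text
140 [201, 193, 126, 97, 6292] [[220, 199], [229, 193], [325, 240], [326, 252], [305, 289], [201, 242]] [[0.408, -0.174], [0.418, -0.165], [0.533, -0.207], [0.537, -0.222], [0.518, -0.275], [0.389, -0.23]]
140 [597, 243, 43, 131, 2841] [[639, 373], [597, 335], [639, 243]] [[0.982, -0.342], [0.902, -0.291], [0.902, -0.16]]
180 [201, 229, 126, 61, 1511] [[201, 240], [207, 229], [326, 252], [304, 289]] [[0.388, -0.227], [0.395, -0.212], [0.537, -0.222], [0.517, -0.275]]
210 [201, 229, 126, 61, 1439] [[201, 241], [207, 229], [326, 252], [304, 289]] [[0.388, -0.228], [0.395, -0.212], [0.537, -0.222], [0.517, -0.275]]
225 [201, 230, 126, 59, 1343] [[201, 241], [207, 230], [326, 252], [302, 288]] [[0.388, -0.228], [0.395, -0.213], [0.537, -0.222], [0.514, -0.274]]
235 [201, 230, 126, 59, 1315] [[201, 241], [207, 230], [326, 252], [302, 288]] [[0.388, -0.228], [0.395, -0.213], [0.537, -0.222], [0.514, -0.274]]
[[17, 20, 113], [18, 22, 115], [17, 20, 115], [25, 12, 247], [18, 44, 168], [19, 44, 169], [19, 44, 170], [18, 45, 171], [19, 44, 170], [19, 44, 170], [18, 44, 169], [18, 42, 168], [18, 41, 144], [18, 42, 145], [25, 14, 113], [17, 16, 110]]
```

```bash
python3 -m pendant '[[1,[-0.2,-0.15,0],-0.04],[1,[-0.4,-0.3,0],-0.09],[1,[-0.67,-0.525,0],-0.135],[1,[-0.67,-0.525,0],-0.18],[1,[-0.67,-0.525,0],-0.225],[1,[-0.67,-0.525,0],-0.27],[1,[-0.67,-0.525,0],-0.31],[1,[-0.67,-0.525,0],-0.347],[1,[-0.67,-0.525,0],-0.347],[1,[-0.67,-0.525,0],-0.347]]'
python3 - <<'E'
from h import *
g=cam("side");f=cam("scene");w=cam("wrist")
s=manip.state();q=s["tool_rot"];M=R.from_quat([*q[1:],q[0]]).as_matrix();print(M.round(3),s["time"],s["joint_pos"].round(2))
for n,F in (("wrist",w),("side",g),("scene",f)):
  h=cv2.cvtColor(F["img"],cv2.COLOR_RGB2HSV)
  m=((h[...,1]<70)&(h[...,2]>140)).astype(np.uint8)
  nl,lab,st,ce=cv2.connectedComponentsWithStats(m)
  for k in range(1,nl):
    if st[k,4]>300 and st[k,2]<250:
        c=max(cv2.findContours((lab==k).astype(np.uint8),0,2)[0],key=cv2.contourArea)
        q=cv2.approxPolyDP(cv2.convexHull(c),3 if n!="wrist" else 5,True)[:,0]
        if n!="wrist" and np.linalg.norm(ce[k]-proj(F,[.463,-.225,.036]))>30: continue
        print(n,q.tolist(),[plane(F,x,.036)[:2].round(3).tolist() for x in q])
E
```

```text
time: 22.7
tool_pos: [0.4632, -0.2261, 0.1754]
tool_rot: [0.0, 0.173, 0.985, 0.0]
contact_force: [0.9, -0.9, 0.4]
gripper_width: 0.999
grasp_force: 0.0
[[-0.941  0.34   0.   ]
 [ 0.34   0.941  0.   ]
 [-0.     0.    -1.   ]] 22.85 [-0.6  -0.2   1.88  0.    1.46 -1.82]
wrist [[344, 114], [343, 236], [294, 237], [289, 116]] [[0.406, -0.176], [0.536, -0.221], [0.517, -0.276], [0.388, -0.231]]
wrist [[241, 253], [253, 270], [242, 298], [230, 258]] [[0.515, -0.343], [0.541, -0.338], [0.572, -0.366], [0.517, -0.358]]
side [[356, 168], [368, 161], [405, 178], [392, 195], [357, 179]] [[0.54, -0.231], [0.516, -0.28], [0.389, -0.23], [0.406, -0.138], [0.52, -0.178]]
scene [[216, 212], [229, 268], [205, 274], [200, 266], [192, 219]] [[0.406, -0.175], [0.556, -0.226], [0.536, -0.277], [0.511, -0.277], [0.388, -0.233]]
```

```bash
python3 -m pendant '[[1,[0,0,0.25],0],[1,[0,0,0.5],0],[1,[0,0,0.75],0],[1,[0,0,0.95],0],[1,[0,0,0.95],0]]' | egrep 'pos|contact'
python3 -m pendant '[[1,[0,0,0.15],0],[1,[0,0,0.3],0],[1,[0,0,0.4],0],[1,[0,0,0.45],0],[1,[0,0,0.5],0],[1,[0,0,0.5],0]]' | egrep 'pos|contact'
python3 - <<'E'
from h import *
g=cam("side");f=cam("scene");p=manip.state()["tool_pos"]
cv2.imwrite("pics/gr.png",np.vstack([cv2.resize(g["img"][100:220,300:460],(480,360),interpolation=2),cv2.resize(f["img"][180:300,130:290],(480,240))])[:,:,::-1])
w=cam("wrist");cv2.imwrite("pics/grw.png",w["img"][:,:,::-1])
E
```

```text
tool_pos: [0.4602, -0.2246, 0.0572]
contact_force: [-0.7, 0.7, -1.0]
tool_pos: [0.463, -0.2265, 0.0013]
contact_force: [-0.5, -0.2, -0.4]
```

```bash
python3 -m pendant '[[1,[0,0,0.04],0],[1,[0,0,0.08],0],[1,[0,0,0.12],0],[1,[0,0,0.16],0],[1,[0,0,0.16],0]]' | egrep 'pos|contact'
python3 -m pendant '[[1,[0,0,0.04],0],[1,[0,0,0.08],0],[1,[0,0,0.11],0],[1,[0,0,0.11],0]]' | egrep 'pos|contact'
```

```text
tool_pos: [0.4623, -0.226, -0.019]
contact_force: [-0.6, -0.4, 0.6]
tool_pos: [0.4625, -0.2262, -0.0319]
contact_force: [-0.6, -0.1, -0.0]
```

Close on the brick.

```bash
python3 -m pendant '[[0.6,[0,0,0],0],[0.4,[0,0,0],0],[0.2,[0,0,0],0],[0.2,[0,0,0],0],[0,[0,0,0],0],[0,[0,0,0],0],[0,[0,0,0],0],[0,[0,0,0],0]]'
```

```text
time: 25.8
tool_pos: [0.4636, -0.2269, -0.0304]
tool_rot: [0.001, 0.172, 0.985, -0.0]
contact_force: [0.6, 0.2, 4.9]
gripper_width: 0.692
grasp_force: 67.9
```

```bash
python3 -m pendant '[[0,[0,0,-0.08],0],[0,[0,0,-0.2],0],[0,[0,0,-0.4],0],[0,[0,0,-0.6],0],[0,[0,0,-0.8],0],[0,[0,0,-0.98],0],[0,[0,0,-0.98],0]]'
python3 -m pendant '[[0,[0,0.1,-0.2],0.04],[0,[-0.05,0.25,-0.4],0.08],[0,[-0.1,0.4,-0.55],0.12],[0,[-0.15,0.55,-0.55],0.16],[0,[-0.2,0.7,-0.55],0.2],[0,[-0.24,0.82,-0.55],0.24],[0,[-0.24,0.95,-0.55],0.28],[0,[-0.24,0.95,-0.55],0.32],[0,[-0.24,0.95,-0.55],0.347],[0,[-0.24,0.95,-0.55],0.347]]'
python3 - <<'E'
from h import *
s=manip.state();p=s["tool_pos"];r=p-C;print(r@UX,r@UY,p,s["gripper_width"],s["contact_force"])
q=s["tool_rot"];M=R.from_quat([*q[1:],q[0]]).as_matrix();print(np.arctan2(M[1,1],M[0,1]))
E
```

```text
time: 26.5
tool_pos: [0.465, -0.2279, 0.0906]
tool_rot: [0.003, 0.172, 0.985, -0.001]
contact_force: [-0.0, -0.8, -3.4]
gripper_width: 0.689
grasp_force: 67.4
time: 27.5
tool_pos: [0.5276, -0.1285, 0.1506]
tool_rot: [-0.001, 0.658, 0.753, -0.001]
contact_force: [0.8, 0.9, -3.0]
gripper_width: 0.689
grasp_force: 67.2
-0.03898608501472916 -0.23234996582177295 [ 0.52764055 -0.12845968  0.15064085] 0.6894127980641989 [ 0.7505541   0.94470305 -3.01527703]
0.1356408832763165
```

```bash
python3 -m pendant '[[0,[0.15,0.1,0],0],[0,[0.3,0.2,0],0],[0,[0.5,0.3,0],0],[0,[0.69,0.325,0],0],[0,[0.69,0.325,0],0],[0,[0.69,0.325,0],0]]'|grep pos
python3 - <<'E'
from h import *
w=cam("wrist");g=cam("side");im=w["img"].copy()
for s in (-.065,.065):
  for y in (-.088,.088): cv2.circle(im,tuple(int(v) for v in proj(w,C+UX*s+UY*y+[0,0,.0965])),2,(255,0,255),-1)
G=g["img"].copy()
for s in (-.065,.065):
  for y in (-.09,.09): 
    q=tuple(int(round(v)) for v in proj(g,C+UX*s+UY*y+[0,0,.0]))
    if y>0: cv2.circle(G,q,1,(255,0,255),-1)
cv2.imwrite("pics/z.png",np.vstack([im[:300],cv2.resize(G[140:290,225:545],(640,300),interpolation=2)])[:,:,::-1])
E
```

```text
tool_pos: [0.5556, -0.0416, 0.1516]
```

View pics/z.png

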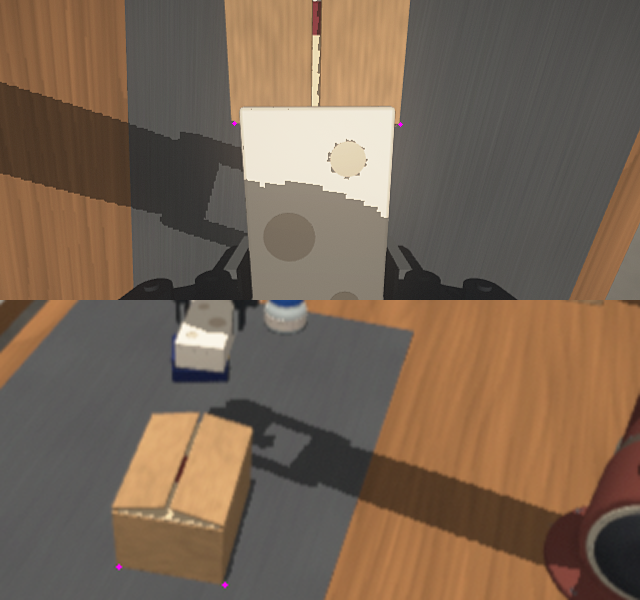

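```bash
python3 - <<'E'
from h import *
w=cam("wrist");p=manip.state()["tool_pos"];z=p[2]+.0304+.036
for q in ((240,107),(394,107),(317,107)):
  r=plane(w,q,z)-p; print(r@UX,r@UY)
r=p-C;print(r@UX,r@UY,p)
for q in ((316.5,105),(317,40)): r=plane(w,q,.111)-C; print("seam",r@UX,r@UY)
E
```

```text
-0.029211494889105388 0.07023938126196595
0.02804905557334391 0.07022484785283224
-0.0005799119708937116 0.07023211422549258
0.0006285111923450236 -0.1509806026504722 [ 0.55594069 -0.04250755  0.15215485]
seam -0.0004403803077439022 -0.07534908911053789
seam -5.692356398160226e-05 -0.032942174466868576
```

```bash
python3 -m pendant '[[0,[0.15,0,0],0],[0,[0.35,0,0],0],[0,[0.55,0,0],0],[0,[0.75,0,0],0],[0,[0.95,0,0],0]]'|grep pos
python3 -m pendant '[[0,[0.15,0,0],0],[0,[0.31,0,0],0],[0,[0.31,0,0],0],[0,[0.31,0,0.15],0],[0,[0.31,0,0.3],0],[0,[0.31,0,0.45],0],[0,[0.31,0,0.52],0],[0,[0.31,0,0.58],0],[0,[0.31,0,0.58],0]]'|egrep 'pos|contact'
python3 - <<'E'
from h import *
p=manip.state()["tool_pos"];r=p-C;print(r@UX,r@UY,p)
E
```

```text
tool_pos: [0.5408, 0.0712, 0.1525]
tool_pos: [0.5356, 0.1075, 0.0823]
contact_force: [-0.1, 0.3, -3.2]
0.0006222776720835732 0.00038262893696527846 [0.53556506 0.10746285 0.08227583]
```

Bottom is ~14 mm above the closed level; descend gently.

```bash
python3 -m pendant '[[0,[0,0,0.02],0],[0,[0,0,0.04],0],[0,[0,0,0.06],0],[0,[0,0,0.08],0],[0,[0,0,0.1],0],[0,[0,0,0.1],0]]'|egrep 'pos|contact'
python3 -m pendant '[[0,[0,0,0.01],0],[0,[0,0,0.01],0]]'|egrep 'pos|contact'
```

```text
tool_pos: [0.5357, 0.1081, 0.0706]
contact_force: [0.0, 0.8, -3.2]
tool_pos: [0.5357, 0.1081, 0.0695]
contact_force: [0.0, 0.1, -3.1]
```

```bash
python3 -m pendant '[[0,[0,0,0.01],0],[0,[0,0,0.01],0]]'|egrep 'pos|contact'
```

```text
tool_pos: [0.5358, 0.1081, 0.0684]
contact_force: [-0.2, -0.4, -2.3]
```

```bash
for i in 1 2 3; do python3 -m pendant '[[0,[0,0,0.007],0],[0,[0,0,0.007],0]]'|egrep 'pos|contact'; done
```

```text
tool_pos: [0.5358, 0.1081, 0.0676]
contact_force: [0.4, 0.3, -3.5]
tool_pos: [0.5359, 0.1081, 0.0675]
contact_force: [-3.9, -0.1, 1.1]
tool_pos: [0.536, 0.1081, 0.0674]
contact_force: [-5.9, -0.1, 6.9]
```

```bash
python3 -m pendant '[[0,[0,0,-0.007],0],[0,[0,0,-0.007],0],[0.75,[0,0,-0.007],0],[0.85,[0,0,-0.007],0],[1,[0,0,-0.007],0],[1,[0,0,-0.007],0],[1,[0,0,-0.007],0],[1,[0,0,-0.007],0]]'
python3 -m pendant '[[1,[0,0,-0.03],0],[1,[0,0,-0.08],0],[1,[0,0,-0.2],0],[1,[0,0,-0.45],0],[1,[0,0,-0.8],0],[1,[0,0,-1],0],[1,[0,0,-1],0]]'|egrep 'pos|contact|width'
python3 -m pendant '[[1,[-0.3,0,0],0],[1,[-0.6,0,0],0],[1,[-0.9,0,0],0],[1,[-0.9,0,0],0],[1,[-0.9,0,0],0]]'|egrep 'pos|contact|time'
python3 - <<'E'
from h import *
for n in ("wrist","side","scene"):
  F=cam(n);h=cv2.cvtColor(F["img"],cv2.COLOR_RGB2HSV)
  m=((h[...,1]<70)&(h[...,2]>(140 if n=="wrist" else 160))).astype(np.uint8)
  nl,lab,st,ce=cv2.connectedComponentsWithStats(m);P=proj(F,C+[0,0,.125])
  for k in range(1,nl):
    if st[k,4]>200 and np.linalg.norm(ce[k]-P)<60:
        c=max(cv2.findContours((lab==k).astype(np.uint8),0,2)[0],key=cv2.contourArea)
        q=cv2.approxPolyDP(cv2.convexHull(c),4,True)[:,0]
        for x in q: r=plane(F,x,.134)-C; print(n,x,(r@UX).round(4),(r@UY).round(4))
  print([proj(F,C+UX*a+UY*b+[0,0,.134]).round().tolist() for a in(-.03,.03) for b in(-.07,.07)])
E
```

```text
time: 32.05
tool_pos: [0.5359, 0.1081, 0.0668]
tool_rot: [0.0, 0.658, 0.753, 0.0]
contact_force: [-0.1, 0.1, 0.0]
gripper_width: 0.998
grasp_force: 0.0
tool_pos: [0.5392, 0.1083, 0.1939]
contact_force: [1.0, -0.7, 0.1]
gripper_width: 0.998
time: 33.25
tool_pos: [0.55, 0.0007, 0.1862]
contact_force: [0.3, 0.4, 0.6]
wrist [360   0] 0.0302 0.0383
wrist [355 152] 0.03 -0.0669
wrist [314 167] -0.0025 -0.0788
wrist [282 152] -0.0277 -0.0668
wrist [276   0] -0.0284 0.0384
[[279.0, 156.0], [272.0, -54.0], [355.0, 156.0], [361.0, -54.0]]
side [311 192] 0.0328 -0.0688
side [334 195] -0.0256 -0.0687
side [320 242] -0.0284 0.1012
side [298 239] 0.0212 0.102
[[336.0, 195.0], [324.0, 233.0], [312.0, 192.0], [298.0, 229.0]]
scene [352 145] -0.0256 0.0721
scene [369 160] 0.0351 0.0672
scene [328 198] 0.043 -0.0808
scene [311 177] -0.0263 -0.0677
[[309.0, 177.0], [350.0, 144.0], [327.0, 192.0], [368.0, 158.0]]
```

```bash
python3 -c "
from plant import manip
print(manip.job_done())"
```

```text
the job is handed in; nothing more can be done
None
```

The carton is closed: short flaps in first, then the long flaps, with the brick set flat and centred to about 2 mm over the seam. I handed it in at about 33 s; nothing else was touched as far as the forces show, though I took no final picture of the case, jar and hammer.

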